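# Take the mounted atlas vertebra off its track and hang it on the spring weighing hook

### The job

The cream atlas vertebra rides on a carrier whose foot is captive in the aluminium T-track: slide it to the track's open end, lift it off there, and hang it by its collar on the forked spring weighing hook, with the stem between the prongs. Don't drive the hook down onto its bottom stop; let go, and leave the carrier hanging upright and settled. Leave the tooth, bung, tin and bolt where they stand.

Things in the scene. Friction and masses are not known exactly. Their poses are not given: they have to be found in the camera images.
- landing (a point): Centre of the T-track's open landing, on the channel floor, 6 mm above the table; x runs along the track from the landing into the closed part, y across, z up. From x = -35 to +35 mm the floor is bare, open above and at the end. The 40 mm long foot is clear of the lips, and can be lifted, once its centre is at x below +15 mm.
- slot_start (a point): Where the lips begin, middle of the slot, level with the lips' tops (24 mm above the table); axes as the landing's, 35 mm from its centre. Fixed aluminium track, 50 mm wide. From here to x = +180 mm (end wall) the channel, 34 mm wide and 12 mm high, is covered by two lips 6 mm thick that leave a 16 mm slot.
- carrier_foot (a point): Centre of the underside of the carrier's brass T-foot (40 mm along x, 30 along y, 8 thick), at the start on the track's floor 90 to 180 mm from the landing's centre, x along the track within 2 degrees. The carrier is one rigid upright piece, 154 mm tall, 130 to 240 g, its axis z through this point. Neck above the foot 12 mm thick.
- vertebra (a point): Middle of the cream resin atlas vertebra on the carrier, 36 mm above the foot's underside. It is ring-shaped, 80 mm along y, 56 mm along x, its top 46 mm above the foot's underside, on a 44 mm disc (24 to 27 mm up). Above it a bare steel stem 10 mm thick runs up to the collar.
- carrier_grip (a point): Centre of the carrier's flat aluminium grip (22 mm thick along the carrier's x, 44 mm wide along its y, 56 mm tall), 126 mm above the foot's underside: the place to grasp, from above, fingers fore and aft of it (closing along x): held by its narrow edges it tips in the hand and jams in the track. Nothing stands beside it; the collar's top lies 28 mm below this point.
- carrier_collar (a point): Point on the carrier's axis in the plane of the underside of its aluminium collar (44 mm in diameter, 6 mm thick), 92 mm above the foot's underside and 34 mm below the grip's centre. This underside hangs on the prongs.
- hook_seat (a point): Middle of the forked hook's seat, between the prongs and level with their tops, 170 mm above the table unloaded; moves with the hook. x points from the fork's mouth to the spring housing, z up. Prongs along x, 8 mm wide and thick, 22 mm gap, joined by a crosspiece at x = +31 mm. Nothing but the tip lips stands above the tops. Free below, down to a base 12 mm high.
- hook_mouth (a point): Mouth of the forked hook, between the prong tips, level with the prongs' tops, 39 mm from the seat's middle; axes as the seat's. Each tip has a lip 6 mm high and long. Behind the seat an arm 16 mm wide, its top level with the prongs, leads to a plunger 100 mm from the seat, in a fixed housing 44 mm square, its top 102 mm above the table.
- weigh_hook (a joint): How far the spring hook is pressed down (m): 0 unloaded, 0.05 on its bottom stop; it moves straight down. Spring 120 N/m, so the carrier's weight alone makes it dip by 10 to 20 mm; lightly damped, it bobs and settles in about a second.
- tooth: Bystander: white porcelain tooth model, chipped, crown down and roots up, 36 x 32 x 48 mm; origin at the centre of its underside.
- bung: Bystander: black rubber bung, tapered, 40 mm wide and 32 mm tall; origin at the centre of its underside.
- tin: Bystander: closed tin specimen box 60 x 44 x 30 mm; origin at the centre of its underside.
- bolt: Bystander: brass pivot bolt standing on its 24 mm head, 44 mm tall; origin at the centre of its underside.
Mind the look-alikes: they are no part of the job. Of the things that look like the part that bears carrier_foot, the larger one is meant.

How it is judged:
By the outcome, as a careful person would: the job done as asked, in the order asked, and still so for the second after the job is handed in, with the robot touching nothing.
It also fails if it takes over 51 s, if anything falls off the work surface, if the arm or the gripper's body presses on something with over 40 N, if the wrist force passes 120 N, or if a joint passes its speed limit or range.

### The arm

A 6-joint arm with a two-finger parallel gripper is mounted at the origin on the work surface. World frame = base frame: x ahead of the robot, y to its left, z up, the work surface at z = 0. Lengths are in mm, angles in rad, forces in N, time in s.
With the tool pointing down it reaches from about 425 to 950 mm from the base axis. Payload 14.7 kg.
Tool frame: the origin (TCP) lies at the very end of the fingers, on their centre line; the grasp point (between the pads) lies 19 mm behind it (r.grasp_offset is the distance from the TCP to the grasp point, in mm); z points along the fingers, y is the line along which they close (so a half turn about z gives the same grasp; the last joint's range is limited). The gripper opens to 85 mm and grips with 20 to 120 N. Pads are 22 mm wide; open, the fingers measure 114 mm over their backs; the gripper's body (76 mm by 85 mm) begins 54 mm behind the grasp point. The pads swing forward as they close: fully open they stand 13 mm farther back than shut.
Start: joints at [1.211, 0.48, 1.596, -0, 1.065, -0.047], TCP at [199.996, 618.461, 231.297] pointing down, gripper open.
Joint ranges: [-2.75, 2.75], [-0.82, 2.05], [0.23, 2.67], [-1.56, 4.7], [0.09, 2.69], [-2.92, 2.92]. Speed limits (rad/s): [1.89, 1.89, 2.39, 3.01, 3.01, 3.01].

### API

Orientations are given as a rotation vector (axis times angle).
In Python, from bench import r gives the robot as it stands.
- The arm moves only by the shell command python3 -m creep 'ROWS' [OPENING] [FORCE]. ROWS is JSON, a list of rows, each a list of 6 numbers: the shift along the world's x, y, z in units of 0.04 m (1.0 is 0.04 m), then the turn, a rotation vector about the world's x, y, z in units of 6 degrees (1.0 is 6 degrees). In form: [[dx, dy, dz, ax, ay, az], ...]. A call has 1 to 5 rows; each row shifts and turns the commanded pose from where the row before left it; what a row does not reach is not made up. A row lasts 1/8 s, in which the tool goes at most 62.5 mm and 10.7 degrees, less where a joint would pass 70% of its speed; a pose out of reach is approached as far as the arm can. A call with a number of a shift or a turn outside -1 to 1 is refused whole. A call with a gripper value outside its range is refused whole. OPENING is the opening, from -1 (shut) to 1 (fully open), set as the call begins (- or left out, the last holds). The fingers move at their own pace and stop on an object; FORCE is the grip in N (left out, the last holds). Time passes only in rows, so rows that do not move let the fingers close. It gives the time, the measured TCP pose, the force, the opening and the grip force at its end, in the units of the state.
- r.state(): the state, without advancing time (a new reading comes with each control period).
- r.grab_frame(name): name is "scene" or "side" or "wrist"; returns a dict with "img" (400x640x3 uint8, blue, green, red), "fx", "fy", "cx", "cy" (pixels), "camera_from_world" (4x4, takes a point from world to camera coordinates); the wrist camera has in their place "hand_eye" (4x4, takes a point from camera to tool coordinates, whose origin is the TCP and whose axes are the flange's). Camera axes: x right, y up, looking along -z (the intrinsics and any distortion apply to the point x, -y, -z); pixel columns grow to the right and rows downward; lengths in mm; the calibration is good to about 2 mm. A picture is of the moment at which its call begins: read the wrist's pose just before it. There is no depth.
- r.finish_job(): hands the job in; it is judged then, once.
The state is a dict: "clock": time; "qpos": joint angles; "qvel": joint speeds; "tau": joint torques, N m; "ee_pos": TCP position; "eef_rot": TCP orientation; "ft_force": force on the tool from outside, world axes, zero at the start; "torque": the same for the moment, N m; "gripper_width": finger opening in mm; "finger_force": force on a finger pad.
Only numpy, scipy, OpenCV 4.12 (cv2) and the standard library are available. Lean on these libraries where they do the work, as an engineer would, in place of code of your own. Each camera call takes 0.05 s, during which the arm holds its last target. There are 200 camera calls.

## Working session

There is one attempt and no reset: what is moved stays moved. The work goes in short steps, Python scripts to look and compute and a shell command to move; the robot and the scene stay as the last step left them, time stands still between calls to the robot, and variables do not carry over. Pictures are saved under pics/ and viewed, at most 10 in all, crops included, and the job is handed in when it is done.

```bash
mkdir -p pics; ls; cat > h.py <<'E'
from bench import r
import numpy as np, cv2
def grab(n,f):
    s=r.state(); d=r.grab_frame(n); cv2.imwrite('pics/'+f,d['img']); d['s']=s; return d
E
python3 - <<'E'
from h import *
import pickle
for n in("scene","side"):
    d=grab(n,n+'1.png'); pickle.dump(d,open(n+'.pkl','wb'))
    print(n,d.keys(),d['fx'],d['fy'],d['cx'],d['cy'],np.round(d['camera_from_world'],3).tolist())
print(r.state())
E
```

```text
pics
scene dict_keys(['img', 'fx', 'fy', 'cx', 'cy', 'camera_from_world', 's']) 412.19917498638495 412.19917498638495 312.57130356290446 200.32682801001238 [[-0.566, 0.824, 0.011, 339.069], [-0.597, -0.419, 0.684, 236.965], [0.569, 0.38, 0.729, -1259.448], [0.0, 0.0, 0.0, 1.0]]
side dict_keys(['img', 'fx', 'fy', 'cx', 'cy', 'camera_from_world', 's']) 440.6152378969297 440.6152378969297 324.90741292420176 198.82296729711393 [[-0.724, -0.689, -0.015, 400.961], [0.38, -0.417, 0.826, -340.563], [-0.575, 0.592, 0.564, -592.038], [0.0, 0.0, 0.0, 1.0]]
{'clock': 0.1, 'qpos': array([ 1.21143069e+00,  4.80804538e-01,  1.59676547e+00, -2.10950859e-05,
        1.06505157e+00, -4.65923346e-02]), 'qvel': array([ 3.14179175e-04, -3.32374336e-03, -2.15619862e-03, -6.13137788e-05,
        1.62697356e-05, -1.32613305e-04]), 'tau': array([ 1.22676836e-03, -9.52257729e+01, -4.31037176e+01,  1.50340470e-04,
        5.43378308e-03, -2.68237579e-05]), 'ee_pos': array([199.87074072, 618.16387301, 230.73048506]), 'eef_rot': array([-4.89257565e-01, -3.10306933e+00,  1.58878842e-03]), 'ft_force': array([0.05765016, 0.32884556, 0.3560325 ]), 'torque': array([-0.00098454, -0.04838556, -0.02239294]), 'finger_force': 0.0, 'gripper_width': 85.53660225809215}
```

View pics/scene1.png

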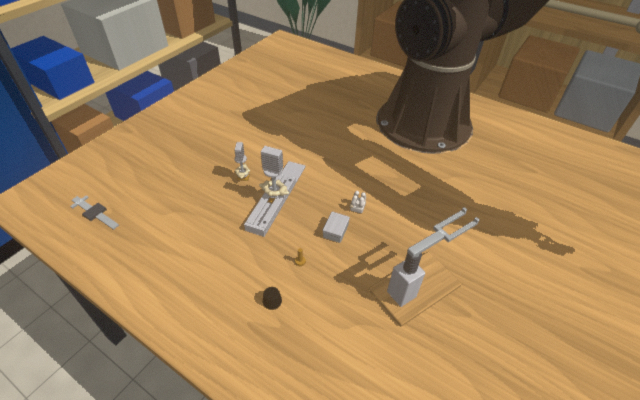

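View pics/side1.png

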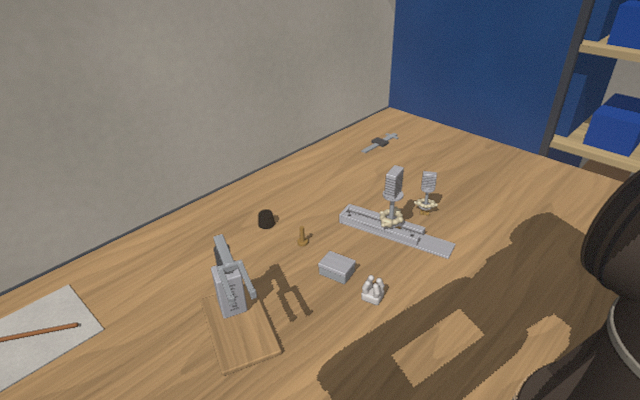

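Scene view: the larger carrier stands in the track at about (272,160)-(275,195). A look-alike stands beside the track at (241,145)-(242,178) and is smaller. In the side view they are at (393,185) and (428,190). The one standing in the track is larger, so it fits the description. I'll confirm it in an enlarged crop.

```bash
python3 - <<'E'
import cv2,numpy as np
a=cv2.imread('pics/scene1.png');b=cv2.imread('pics/side1.png')
A=cv2.resize(a[130:245,225:325],None,fx=4,fy=4,interpolation=cv2.INTER_CUBIC)
B=cv2.resize(b[155:265,330:460],None,fx=3,fy=3,interpolation=cv2.INTER_CUBIC)
C=cv2.resize(a[195:310,370:500],None,fx=3,fy=3,interpolation=cv2.INTER_CUBIC)
o=np.zeros((600,800,3),np.uint8);o[:460,:400]=A;o[:330,400:790]=B;
C=cv2.resize(a[195:310,370:500],(300,265),interpolation=cv2.INTER_CUBIC); o[332:597,402:702]=C
cv2.imwrite('pics/crop1.png',o)
E
```

```text
(no output)
```

View pics/crop1.png

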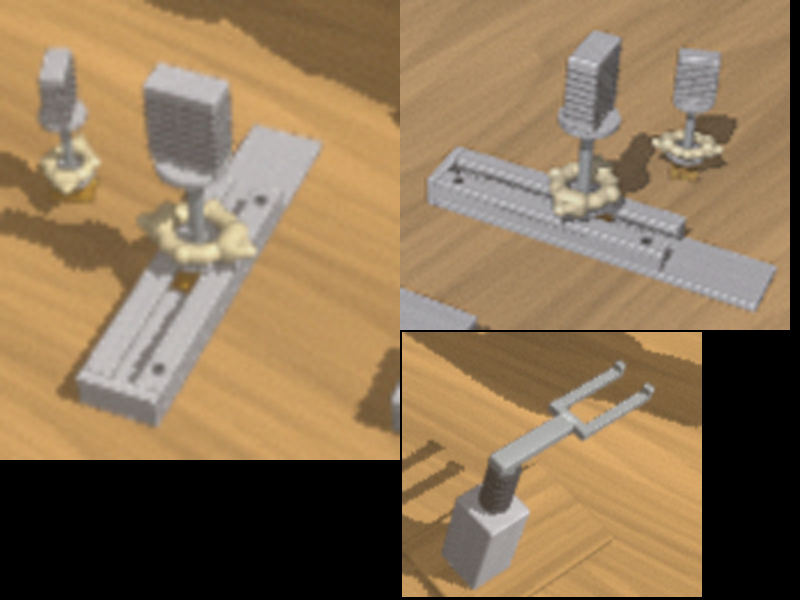

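```bash
cat >> h.py <<'E'
def ray(d,u,v):
    M=np.array(d['camera_from_world']);R=M[:3,:3];c=-R.T@M[:3,3]
    return c,R.T@np.array([(u-d['cx'])/d['fx'],-(v-d['cy'])/d['fy'],-1.])
def plane(d,u,v,z):
    c,w=ray(d,u,v);return c+w*(z-c[2])/w[2]
E
python3 - <<'E'
from h import *
import pickle
S=pickle.load(open('scene.pkl','rb'));D=pickle.load(open('side.pkl','rb'))
def p(n,d,u,v,z): print(n,np.round(plane(d,u,v,z)[:2],1))
p('sc closed L',S,245,224.5,24);p('sc closed R',S,264.2,230,24);p('sc land L',S,289.5,161.5,6);p('sc land R',S,305.2,166.5,6)
p('sd closed far',D,349.3,204.3,24);p('sd closed near',D,340,215,24);p('sd land far',D,454.7,242.3,6);p('sd land near',D,447.3,254,6)
p('grip sc',S,272.3,150.5,160);p('grip sd',D,395.3,171,160)
p('tip1',S,464.5,209.8,176);p('tip2',S,477.5,219.3,176);p('cross',S,442.4,233.2,170);p('armend',S,413.8,251.9,170)
# side hook tips etc
b=D['img'][225:335,190:290];cv2.imwrite('pics/hook.png',cv2.resize(b,None,fx=5,fy=5,interpolation=cv2.INTER_CUBIC))
for n,u,v in(('tooth',358,205),('tin',337,230),('bolt',300,262),('bung',272,300)):p(n,S,u,v,10)
E
```

```text
sc closed L [ 633.2 -164.7]
sc closed R [ 620.7 -118.5]
sc land L [ 384.2 -223.8]
sc land R [ 376.1 -177.3]
sd closed far [ 629.9 -164.3]
sd closed near [ 617.7 -118. ]
sd land far [ 386.2 -228.9]
sd land near [ 378.2 -185.1]
grip sc [ 514.2 -169. ]
grip sd [ 512.7 -168.5]
tip1 [455.7 246.8]
tip2 [464.7 275.1]
cross [527.9 233.7]
armend [595.9 208.9]
tooth [419.7  11.5]
tin [515.9  11.3]
bolt [637.3  -7. ]
bung [7.442e+02 4.000e-01]
```

View pics/hook.png

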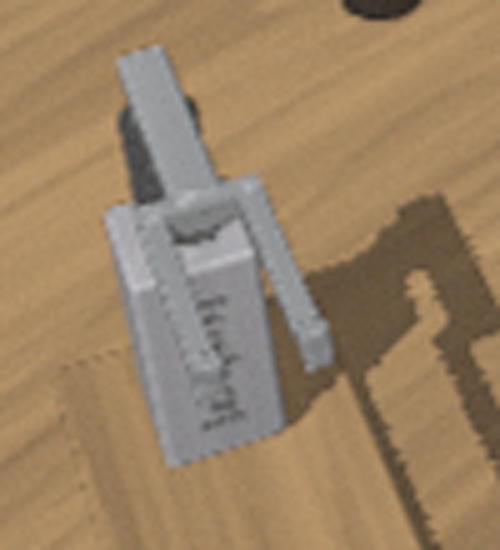

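```bash
python3 - <<'E'
from h import *
import pickle
from scipy.spatial.transform import Rotation as R
S=pickle.load(open('scene.pkl','rb'));D=pickle.load(open('side.pkl','rb'))
def p(n,d,u,v,z): print(n,np.round(plane(d,u,v,z)[:2],1))
p('lip far sd',D,425,228.3,24);p('lip near sd',D,418.7,238,24);p('lip sc',S,295.8,177,24)
f=lambda u,v:(190+u/5,225+v/5)
p('tipA',D,*f(204,362),170+3);p('tipB',D,*f(317,330),176);p('crossL',D,*f(140,205),170);p('crossR',D,*f(260,178),170)
p('armend',D,*f(142,50),170);
print(R.from_rotvec(r.state()['eef_rot']).as_matrix().round(3))
def tri(a,b):
    c1,w1=ray(S,*a);c2,w2=ray(D,*b);w1/=np.linalg.norm(w1);w2/=np.linalg.norm(w2)
    t=np.linalg.lstsq(np.c_[w1,-w2],c2-c1,rcond=None)[0];x,y=c1+w1*t[0],c2+w2*t[1];return ((x+y)/2).round(1),np.linalg.norm(x-y).round(1)
print('decoy top',tri((239.5,143),(428.5,172.5)),'grip',tri((272.3,150.5),(395.3,171)))
print('cross',tri((442.4,233.2),f(200,195)),'armend',tri((413.8,251.9),f(140,55)))
d=grab('wrist','w1.png');print(d['hand_eye'].round(2).tolist(),d['fx'],d['cx'],d['cy'])
E
```

```text
lip far sd [ 448.7 -206.5]
lip near sd [ 440.2 -169.3]
lip sc [ 438.8 -162.4]
tipA [466.9 273.5]
tipB [451.1 246.6]
crossL [534.9 247.3]
crossR [517.9 215.6]
armend [595.7 203.8]
[[-0.951  0.308 -0.   ]
 [ 0.308  0.951 -0.001]
 [ 0.    -0.001 -1.   ]]
decoy top (array([ 499.1, -283.7,  113.9]), np.float64(6.7)) grip (array([ 513.5, -169.6,  159.2]), np.float64(0.0))
cross (array([526.3, 232.7, 168.8]), np.float64(1.8)) armend (array([594.6, 207.2, 169.3]), np.float64(3.3))
[[0.0, 0.94, 0.33, 84.15], [1.0, -0.0, -0.0, -0.89], [-0.0, 0.33, -0.94, -141.77], [0.0, 0.0, 0.0, 1.0]] 300.8550933160557 316.7787125944282 201.01462271143578
```

```bash
python3 -m creep '[[0.39,-0.98,0,0,0,-0.48],[0.39,-0.98,0,0,0,-0.48],[0.39,-0.98,0,0,0,-0.48],[0.39,-0.98,0,0,0,-0.48],[0.39,-0.98,0,0,0,-0.48]]' 1 >/dev/null
python3 -m creep '[[0.39,-0.98,0,0,0,-0.48],[0.39,-0.98,0,0,0,-0.48],[0.39,-0.98,0,0,0,-0.48],[0.39,-0.98,0,0,0,-0.48],[0.39,-0.98,0,0,0,-0.48]]' >/dev/null
python3 -m creep '[[0.39,-0.98,0,0,0,-0.48],[0.39,-0.98,0,0,0,-0.48],[0.39,-0.98,0,0,0,-0.48],[0.39,-0.98,0,0,0,-0.48],[0.39,-0.98,0,0,0,-0.48]]' >/dev/null
python3 -m creep '[[0.39,-0.8,0,0,0,-0.48],[0.39,-0.8,0,0,0,-0.48],[0.39,-0.8,0,0,0,-0.48],[0.39,-0.8,0,0,0,-0.48],[0,0,0,0,0,0]]'
python3 - <<'E'
from h import *
import pickle
from scipy.spatial.transform import Rotation as R
d=grab('wrist','w2.png');pickle.dump(d,open('w2.pkl','wb'));s=d['s']
print(s['ee_pos'],R.from_rotvec(s['eef_rot']).as_matrix().round(3).tolist(),s['qpos'].round(2))
E
```

```text
clock: 2.65
ee_pos: [497.3, -99.4, 231.1]
eef_rot: [1.864, 2.528, -0.0]
ft_force: [0.4, 1.3, -1.1]
gripper_width: 85.4
finger_force: 0.0
[497.25369187 -99.40262411 231.08938827] [[-0.296, 0.955, 0.0], [0.955, 0.296, -0.0], [-0.0, 0.0, -1.0]] [-0.26  0.28  1.92 -0.    0.94 -0.56]
```

View pics/w2.png

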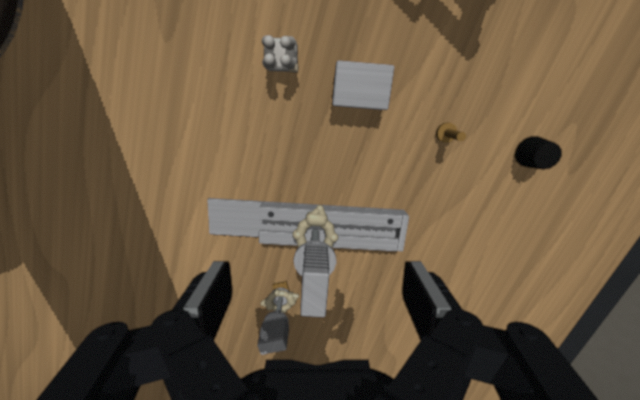

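Wrist view: the track's lips run from (260,204)/(260,244) to (408,210)/(405,250). The landing is on the left at (209,199)-(209,235). The carrier's grip top face covers (303,271)-(328,316), and the decoy is at (275,320).

```bash
cat >> h.py <<'E'
from scipy.spatial.transform import Rotation as R
def wcam(d):
    T=np.eye(4);T[:3,:3]=R.from_rotvec(d['s']['eef_rot']).as_matrix();T[:3,3]=d['s']['ee_pos']
    d['camera_from_world']=np.linalg.inv(T@np.array(d['hand_eye']));return d
E
python3 - <<'E'
from h import *
import pickle
d=wcam(pickle.load(open('w2.pkl','rb')))
g=cv2.cvtColor(d['img'],6).astype(float); g=cv2.GaussianBlur(g,(3,3),0)
# outer edges of the lips: wood/metal by saturation
sat=cv2.cvtColor(d['img'],cv2.COLOR_BGR2HSV)[...,1]
up=[];lo=[]
for u in list(range(266,296,2))+list(range(342,402,2)):
    c=np.where(sat[190:262,u]<70)[0]
    up.append((u,190+c[0]));lo.append((u,190+c[-1]))
for n,P,z in(('up',up,24),):
    W=np.array([plane(d,u,v,z)[:2] for u,v in P]);vx,vy,x,y=cv2.fitLine(W.astype(np.float32),cv2.DIST_HUBER,0,.01,.01).ravel()
    print(n,np.degrees(np.arctan2(vy,vx)),x,y)
for n,u,v,z in(('lipU',261,203,24),('lipL',260,234,24),('landU',209,199,6),('landL',209,234,6),('endU',408,210,24),('endL',405,243,24),('g1',304,272,160),('g2',328,271,160),('g3',326,316,160),('g4',302,315,160)):
    print(n,plane(d,u,v,z)[:2].round(1))
x=d['img'][190:330,200:420];cv2.imwrite('pics/w2c.png',cv2.resize(x,None,fx=3.6,fy=3.6,interpolation=cv2.INTER_CUBIC))
E
```

```text
up 13.60008 538.35333 -132.24275
lipU [ 443.4 -157.9]
lipL [ 452.2 -199.1]
landU [ 376.7 -179.6]
landL [ 385.9 -228.7]
endU [ 619.7 -112.8]
endL [ 633.8 -156.1]
g1 [ 502.4 -151.7]
g2 [ 520.8 -145. ]
g3 [ 532.9 -188. ]
g4 [ 512.9 -193.1]
```

View pics/w2c.png

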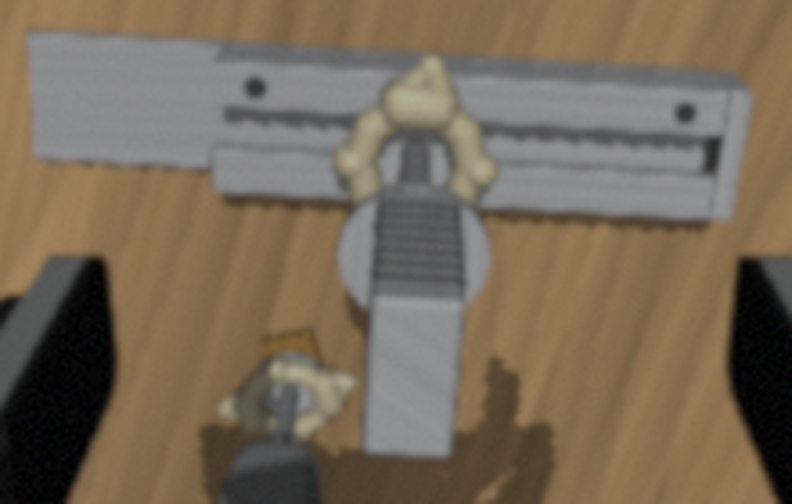

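```bash
python3 - <<'E'
from h import *
import pickle
d=wcam(pickle.load(open('w2.pkl','rb')))
P=lambda u,v,z:plane(d,200+u/3.6-.36,190+v/3.6-.36,z)[:2]
for n,a,b,z in(('upTop',(218,58),(735,90),24),('loTop',(215,193),(712,218),24),('slotU',(228,108),(722,132),24),('slotL',(215,149),(710,178),24),('landU',(28,32),(218,41),6),('landL',(34,158),(213,168),6),
 ('gL',(373,296),(465,300),160),('gS',(365,453),(452,457),160)):
    A,B=P(*a,z),P(*b,z);print(n,A.round(1),B.round(1),'ang',np.degrees(np.arctan2(*(B-A)[::-1])).round(2))
E
```

```text
upTop [ 443.3 -161.7] [ 617.1 -120.1] ang 13.47
loTop [ 454.6 -212.1] [ 628.5 -168.6] ang 14.04
slotU [ 451.1 -178.7] [ 618.9 -136.1] ang 14.24
slotL [ 450.5 -195.3] [ 621.7 -154. ] ang 13.57
landU [ 374.6 -179.6] [ 440.3 -162.7] ang 14.38
landL [ 385.8 -227.9] [ 450.5 -212.2] ang 13.72
gL [ 501.8 -151.7] [ 522.  -146.5] ang 14.38
gS [ 512.2 -193.9] [ 532.5 -188.8] ang 14.04
```

```bash
python3 -m creep '[[0.16,-0.6,0,0,0,-0.2],[0.16,-0.6,0,0,0,-0.2],[0.15,-0.57,0,0,0,-0.13],[0,0,0,0,0,0],[0,0,0,0,0,0]]'
python3 -m creep '[[0,0,-0.75,0,0,0],[0,0,-0.75,0,0,0],[0,0,-0.75,0,0,0],[0,0,-0.65,0,0,0],[0,0,0,0,0,0]]'
python3 -c "
from h import *
m=R.from_rotvec(r.state()['eef_rot']).as_matrix();print(np.degrees(np.arctan2(m[1,1],m[0,1])),m[:,2]);grab('wrist','w3.png')"
```

```text
clock: 3.32
ee_pos: [514.9, -167.9, 231.2]
eef_rot: [-1.93, -2.478, -0.0]
ft_force: [-0.3, -0.5, -0.9]
gripper_width: 85.3
finger_force: 0.0
clock: 3.95
ee_pos: [513.8, -167.1, 114.0]
eef_rot: [-1.927, -2.477, 0.001]
ft_force: [-0.8, -0.1, 0.3]
gripper_width: 85.6
finger_force: 0.0
14.225034296811419 [-0.00334283  0.00142705 -0.99999339]
```

View pics/w3.png

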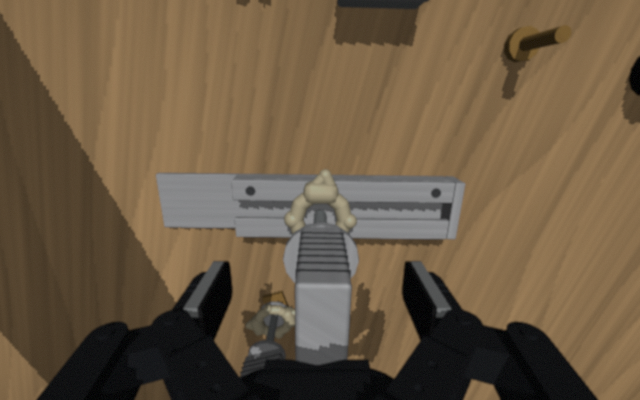

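The grip is centred between the pads at (322,320), so I'll close.

```bash
python3 -m creep '[[0.01,-0.05,0,0,0,0],[0,0,0,0,0,0],[0,0,0,0,0,0],[0,0,0,0,0,0],[0,0,0,0,0,0]]' -1 60
python3 -m creep '[[0,0,0,0,0,0],[0,0,0,0,0,0],[0,0,0,0,0,0]]'
```

```text
clock: 4.62
ee_pos: [516.1, -170.4, 115.8]
eef_rot: [1.93, 2.478, 0.001]
ft_force: [0.5, 0.8, 7.6]
gripper_width: 21.4
finger_force: 58.9
clock: 5.0
ee_pos: [516.1, -170.4, 115.8]
eef_rot: [1.93, 2.478, 0.001]
ft_force: [0.2, 1.0, 7.5]
gripper_width: 21.1
finger_force: 58.9
```

```bash
python3 -m creep '[[0,0,0.05,0,0,0],[0,0,0,0,0,0]]'; python3 -m creep '[[0,0,0.04,0,0,0],[0,0,0,0,0,0]]'
```

```text
clock: 5.25
ee_pos: [515.5, -170.3, 117.3]
eef_rot: [-1.93, -2.478, 0.0]
ft_force: [0.4, 0.5, -1.7]
gripper_width: 21.0
finger_force: 58.5
clock: 5.5
ee_pos: [515.6, -170.3, 118.9]
eef_rot: [-1.93, -2.479, 0.0]
ft_force: [0.3, 0.7, -1.1]
gripper_width: 21.2
finger_force: 58.5
```

```bash
python3 -m creep '[[-0.24,-0.06,0,0,0,0],[-0.24,-0.06,0,0,0,0],[0,0,0,0,0,0]]'; python3 -m creep '[[-0.24,-0.06,0,0,0,0],[-0.24,-0.06,0,0,0,0],[0,0,0,0,0,0]]'
```

```text
clock: 5.88
ee_pos: [495.2, -175.3, 118.9]
eef_rot: [-1.931, -2.477, 0.0]
ft_force: [0.8, -0.4, -2.0]
gripper_width: 21.3
finger_force: 58.6
clock: 6.25
ee_pos: [476.3, -180.0, 118.9]
eef_rot: [-1.931, -2.478, 0.0]
ft_force: [0.3, 0.4, -1.8]
gripper_width: 21.3
finger_force: 58.7
```

```bash
python3 -m creep '[[-0.24,-0.06,0,0,0,0],[-0.24,-0.06,0,0,0,0],[-0.24,-0.06,0,0,0,0],[0,0,0,0,0,0]]'; python3 -m creep '[[-0.24,-0.06,0,0,0,0],[-0.24,-0.06,0,0,0,0],[-0.24,-0.06,0,0,0,0],[-0.12,-0.03,0,0,0,0],[0,0,0,0,0,0]]'
python3 -c "
from h import *
x=grab('side','s2.png')['img'][120:290,310:500];y=grab('wrist','w4.png')['img']
cv2.imwrite('pics/s2c.png',np.hstack([cv2.resize(x,(447,400)),y[:,150:490]]))"
```

```text
clock: 6.75
ee_pos: [447.6, -187.3, 118.9]
eef_rot: [-1.931, -2.478, 0.0]
ft_force: [-0.1, -0.5, -1.7]
gripper_width: 21.0
finger_force: 58.8
clock: 7.38
ee_pos: [414.5, -195.7, 119.0]
eef_rot: [1.931, 2.478, 0.0]
ft_force: [-0.0, -0.1, -1.1]
gripper_width: 20.8
finger_force: 58.9
```

View pics/s2c.png

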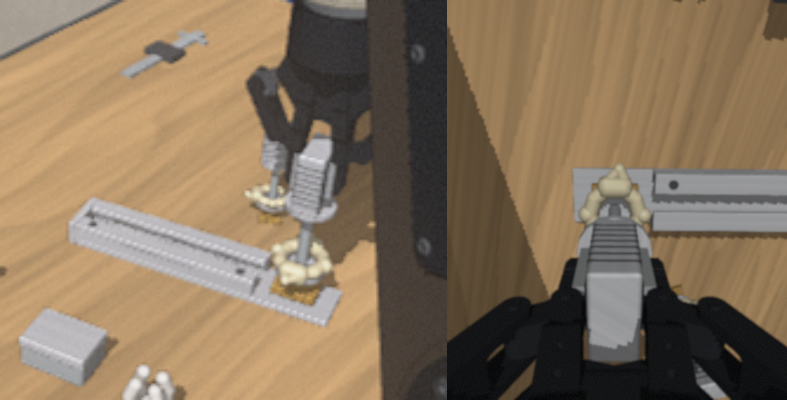

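The foot sits wholly on the landing, clear of the lips: about (300,290) in the side view, and left of the lip start at (653,170) in the wrist view. Now I'll lift and carry it towards the hook.

```bash
python3 -m creep '[[0,0,0.5,0,0,0],[0,0,0.8,0,0,0],[0,0,0.8,0,0,0],[0,0,0,0,0,0]]'
python3 -m creep '[[0.28,0.98,0,0,0,0],[0.28,0.98,0,0,0,0],[0.28,0.98,0,0,0,0],[0.28,0.98,0,0,0,0],[0.28,0.98,0,0,0,0]]'
python3 -m creep '[[-0.26,0.9,0,0,0,0],[-0.26,0.9,0,0,0,0],[-0.26,0.9,0,0,0,0],[-0.26,0.9,0,0,0,0],[0,0,0,0,0,0]]'
python3 - <<'E'
from h import *
import pickle
d=grab('wrist','w5.png');pickle.dump(d,open('w5.pkl','wb'))
E
```

```text
clock: 7.98
ee_pos: [416.3, -196.2, 204.9]
eef_rot: [1.927, 2.476, 0.001]
ft_force: [0.2, -0.2, -1.6]
gripper_width: 21.6
finger_force: 59.0
clock: 8.6
ee_pos: [470.7, 2.0, 202.0]
eef_rot: [-1.93, -2.478, 0.001]
ft_force: [0.6, -1.0, -1.0]
gripper_width: 21.4
finger_force: 59.0
clock: 9.22
ee_pos: [428.2, 146.3, 202.0]
eef_rot: [-1.926, -2.481, 0.001]
ft_force: [-0.7, 0.3, -2.2]
gripper_width: 21.6
finger_force: 59.2
```

View pics/w5.png

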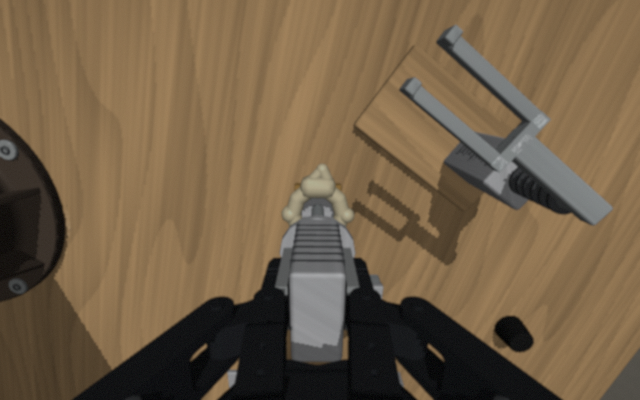

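Wrist view: fork prong tips (lip tops) at about (452,38) and (411,88), crosspiece around (521,149), arm end at (602,215).

```bash
python3 - <<'E'
from h import *
import pickle
d=wcam(pickle.load(open('w5.pkl','rb')))
P=lambda u,v,z:plane(d,u,v,z)[:2]
a,b=P(452,38,176),P(411,88,176);t=(a+b)/2;print('tips',a.round(1),b.round(1),np.linalg.norm(a-b).round(1),t.round(1))
c1,c2=P(548,121,170),P(494,179,170);print('cross corners',c1.round(1),c2.round(1),np.linalg.norm(c1-c2).round(1))
e=(P(611,207,170)+P(594,223,170))/2;print('armend',e.round(1))
v=e-t;u=v/np.linalg.norm(v);print('ang',np.degrees(np.arctan2(v[1],v[0])),np.linalg.norm(v))
print('seat from tips',(t+u*36).round(1),'tip to cross',((c1+c2)/2-t)@u, 'lat',np.cross(u,(c1+c2)/2-t))
# contour edges: prong edges by saturation mask along cross-section columns
hsv=cv2.cvtColor(d['img'],cv2.COLOR_BGR2HSV);seat=t+u*36;n=np.array([-u[1],u[0]])
def proj(X):
    q=d['camera_from_world']@np.r_[X,1];return d['cx']+d['fx']*q[0]/-q[2],d['cy']-d['fy']*q[1]/-q[2]
for s in(-25,-10,5,20):
    row=''
    for l in np.arange(-30,31,1.):
        x,y=proj(np.r_[seat+u*s+n*l,170]);row+='#' if hsv[int(round(y)),int(round(x)),1]<70 else '.'
    print(s,row)
E
```

```text
tips [465.4 270.6] [453.8 243.6] 29.4 [459.6 257.1]
cross corners [535.7 247. ] [521.  208.6] 41.0
armend [596.2 204.1]
ang -21.223238702434088 146.47353038845407
seat from tips [493.2 244.1] tip to cross 74.66723031973224 lat -2.4689710396383866
-25 ............#########....................##########..........
-10 ............#########....................##########..........
5 ............#########....................#########...........
20 #########################...............##########...........<stdin>:9: DeprecationWarning: Arrays of 2-dimensional vectors are deprecated. Use arrays of 3-dimensional vectors instead. (deprecated in NumPy 2.0)
```

```bash
python3 -m creep '[[-0.2,0.8,0,0,0,0],[-0.2,0.8,0,0,0,0],[0,0.8,0,0,0,0],[0.24,0.78,0,0,0,0],[0,0,0,0,0,0]]'
python3 -m creep '[[0,0,0,0,0,0],[0,0,0,0,0,0]]'
```

```text
clock: 9.9
ee_pos: [423.8, 272.6, 202.3]
eef_rot: [1.929, 2.479, 0.001]
ft_force: [0.4, 0.3, -2.1]
gripper_width: 21.4
finger_force: 59.2
clock: 10.15
ee_pos: [422.7, 270.6, 202.7]
eef_rot: [-1.931, -2.478, 0.001]
ft_force: [0.2, -0.6, -1.6]
gripper_width: 21.3
finger_force: 59.2
```

```bash
python3 -m creep '[[0.02,0.06,0,0,0,0],[0.25,-0.1,0,0,0,0],[0.25,-0.1,0,0,0,0],[0.25,-0.1,0,0,0,0],[0,0,0,0,0,0]]'
python3 -m creep '[[0.25,-0.1,0,0,0,0],[0.25,-0.1,0,0,0,0],[0.25,-0.1,0,0,0,0],[0.26,-0.09,0,0,0,0],[0,0,0,0,0,0]]'
python3 - <<'E'
from h import *
import pickle
d=grab('wrist','w6.png');a=d['img'];b=grab('side','s6.png')['img'];c=grab('scene','sc6.png')['img']
o=np.zeros((600,800,3),np.uint8)
o[:400,:400]=cv2.resize(a[120:320,220:420],(400,400),interpolation=2)
o[:400,400:]=cv2.resize(b[170:320,170:320],(400,400),interpolation=2)
o[400:,:300]=cv2.resize(c[170:270,390:540],(300,200),interpolation=2)
cv2.imwrite('pics/c6.png',o)
E
```

```text
clock: 10.78
ee_pos: [454.5, 261.6, 202.8]
eef_rot: [1.932, 2.477, 0.0]
ft_force: [0.4, 0.4, -2.2]
gripper_width: 21.3
finger_force: 59.2
clock: 11.4
ee_pos: [494.8, 246.1, 202.8]
eef_rot: [1.931, 2.478, 0.0]
ft_force: [-0.3, 0.3, -2.3]
gripper_width: 21.4
finger_force: 59.2
```

View pics/c6.png

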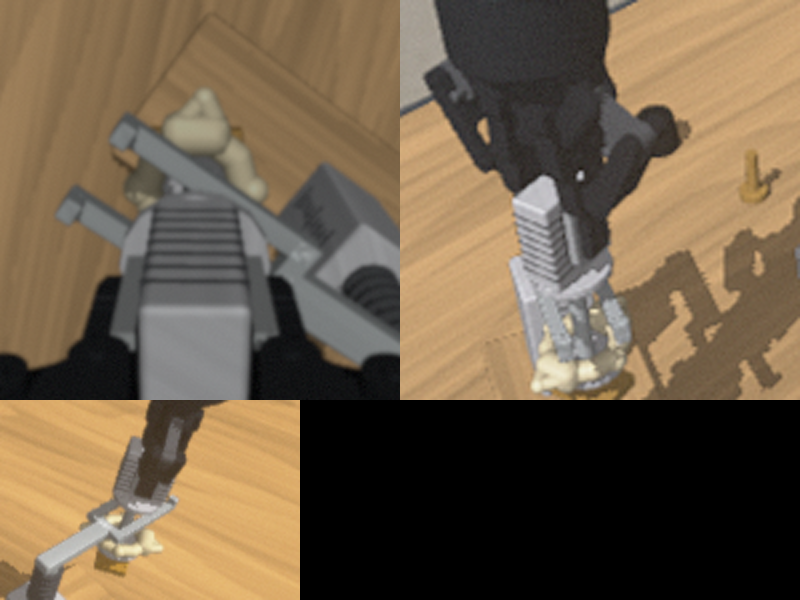

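All three views show the stem between the prongs behind the tip lips, with the collar above them. I'll lower it gently while watching the force.

```bash
python3 -m creep '[[0,0,-0.1,0,0,0],[0,0,-0.1,0,0,0],[0,0,-0.1,0,0,0],[0,0,0,0,0,0],[0,0,0,0,0,0]]'
python3 -m creep '[[0,0,-0.08,0,0,0],[0,0,-0.08,0,0,0],[0,0,0,0,0,0],[0,0,0,0,0,0],[0,0,0,0,0,0]]'
python3 -m creep '[[0,0,-0.08,0,0,0],[0,0,-0.08,0,0,0],[0,0,0,0,0,0],[0,0,0,0,0,0],[0,0,0,0,0,0]]'
```

```text
clock: 12.18
ee_pos: [494.0, 246.5, 190.9]
eef_rot: [-1.93, -2.479, 0.0]
ft_force: [0.2, -0.3, -1.6]
gripper_width: 21.2
finger_force: 59.3
clock: 12.8
ee_pos: [494.0, 246.5, 184.6]
eef_rot: [1.93, 2.479, 0.0]
ft_force: [0.2, -0.1, -1.1]
gripper_width: 21.1
finger_force: 59.4
clock: 13.42
ee_pos: [493.9, 246.4, 178.1]
eef_rot: [-1.93, -2.479, 0.0]
ft_force: [-0.3, -1.5, 0.5]
gripper_width: 21.3
finger_force: 59.4
```

```bash
python3 -m creep '[[0,0,-0.08,0,0,0],[0,0,0,0,0,0],[0,0,0,0,0,0],[0,0,0,0,0,0]]' | grep -E 'pos|ft'
for i in 1 2 3 4; do python3 -m creep '[[0,0,0,0,0,0]]' | grep -E 'ft'; done
```

```text
ee_pos: [494.0, 246.5, 174.9]
ft_force: [-0.3, 0.1, -0.3]
ft_force: [-0.0, 1.0, 0.3]
ft_force: [-0.1, -0.7, -0.6]
ft_force: [-0.9, -0.2, 0.8]
ft_force: [0.1, -0.1, -0.4]
```

```bash
python3 -m creep '[[0,0,0,0,0,0],[0,0,0,0,0,0],[0,0,0,0,0,0],[0,0,0,0,0,0],[0,0,0,0,0,0]]' 0.8 20
python3 -m creep '[[0,0,0,0,0,0],[0,0,0.3,0,0,0],[0,0,0.5,0,0,0],[0,0,0.8,0,0,0],[0,0,0.9,0,0,0]]'
python3 -m creep '[[0,0,0.9,0,0,0],[0,0,0.9,0,0,0],[0,0,0,0,0,0],[0,0,0,0,0,0],[0,0,0,0,0,0]]'
python3 -m creep '[[0,0,0,0,0,0],[0,0,0,0,0,0],[0,0,0,0,0,0],[0,0,0,0,0,0],[0,0,0,0,0,0]]' >/dev/null
python3 - <<'E'
from h import *
# compare side/scene now with pre-release: carrier grip position & motion between frames
import pickle
from scipy.spatial.transform import Rotation
s1=grab('scene','e1.png');d1=grab('side','e2.png');w=wcam(grab('wrist','e3.png'));pickle.dump((s1,d1,w),open('e.pkl','wb'))
# vertebra cream mask centroid in each view
for n,d,roi in(('scene',s1,(190,290,400,520)),('side',d1,(220,330,190,300))):
    a=cv2.cvtColor(d['img'],cv2.COLOR_BGR2HSV)[roi[0]:roi[1],roi[2]:roi[3]].astype(int)
    m=(a[...,1]>35)&(a[...,1]<95)&(a[...,2]>170)&(a[...,0]<35);y,x=np.nonzero(m);print(n,m.sum(),x.mean()+roi[2],y.mean()+roi[0])
    q=np.array(d['camera_from_world'])@np.array([494.5,245.3,170-14-56,1]);print('expect',d['cx']+d['fx']*q[0]/-q[2],d['cy']-d['fy']*q[1]/-q[2])
E
```

```text
clock: 15.05
ee_pos: [494.0, 246.5, 174.9]
eef_rot: [-1.93, -2.479, 0.0]
ft_force: [0.4, 0.3, 0.6]
gripper_width: 76.7
finger_force: 0.0
clock: 15.68
ee_pos: [493.8, 246.4, 276.5]
eef_rot: [-1.93, -2.479, 0.0]
ft_force: [-0.6, -0.1, -0.8]
gripper_width: 77.0
finger_force: 0.0
clock: 16.3
ee_pos: [493.5, 246.3, 346.1]
eef_rot: [-1.93, -2.478, 0.002]
ft_force: [0.6, -0.6, 0.1]
gripper_width: 77.1
finger_force: 0.0
scene 294 451.5816326530612 245.26530612244898
expect 445.92757588468146 247.23182828997722
side 352 233.6534090909091 314.2528409090909
expect 241.427936005074 311.47692214612937
```

```bash
python3 -m creep '[[0,0,0,0,0,0],[0,0,0,0,0,0],[0,0,0,0,0,0],[0,0,0,0,0,0]]' >/dev/null; python3 - <<'E'
from h import *
import pickle
s1,d1,w=pickle.load(open('e.pkl','rb'))
s2=grab('scene','f1.png');d2=grab('side','f2.png')
for a,b,roi in((s1,s2,(150,290,390,520)),(d1,d2,(170,330,190,300))):
    z=cv2.absdiff(a['img'],b['img'])[roi[0]:roi[1],roi[2]:roi[3]].max(2);print('moved px',(z>25).sum())
def proj(d,X):
    q=np.array(d['camera_from_world'])@np.r_[X,1];return d['cx']+d['fx']*q[0]/-q[2],d['cy']-d['fy']*q[1]/-q[2]
# metal mask slices across axis, at heights along an upright carrier (axis at z offsets from collar underside 156)
ax=np.array([494.3,246.]);
for n,d in(('scene',s2),('side',d2)):
    h=cv2.cvtColor(d['img'],cv2.COLOR_BGR2HSV)
    Rt=np.array(d['camera_from_world'])[:3,:3];right=Rt[0,:2]/np.linalg.norm(Rt[0,:2])
    print(n)
    for k in range(230,135,-7):
        row=''
        for l in np.arange(-44,45,2.):
            x,y=proj(d,np.r_[ax+right*l,k]);row+='#' if h[int(round(y)),int(round(x)),1]<75 else '.'
        print(k,row[:22]+'|'+row[22:])
E
```

```text
moved px 0
moved px 0
scene
230 ..........############|.......................
223 ..........############|###########............
216 ..........############|############...........
209 ..........############|#############..........
202 ..........############|##############.........
195 ..........############|##############.........
188 ..........############|##############.........
181 ...........###########|##############.........
174 ...........###########|##############.####....
167 ..........############|###################....
160 .....#################|###################....
153 ...#########.#########|##################.....
146 ....#######......#####|###############........
139 .....#########.....###|############...........
side
230 ............########..|.###########...........
223 .............#########|############...........
216 ...........###########|############...........
209 ...........###########|############...........
202 ..........############|#############..........
195 .......###############|############...........
188 ......################|############...........
181 ......################|############...........
174 ......################|###########............
167 ......################|############...........
160 ......################|############...........
153 ......################|###########............
146 ......################|############...........
139 ......################|######..######.........
```

The carrier is upright at the seat. Nothing moves between frames, and the gripper is well clear.

```bash
python3 -c "
from bench import r
print(r.finish_job())"
```

```text
the job is handed in; nothing more can be done
None
```

The carrier was slid to the track's open end, lifted off there and hung by its collar on the forked hook; final camera checks showed it upright and still, with the gripper clear, and I handed the job in at about 17 s of the 51 s allowed.

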